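# Line up a lap-joint flange with an aligning pin

### The arm

A 6-joint arm with a two-finger parallel gripper is mounted at the origin on a cart in front of the work surface, level with it; the furniture and walls round the work are solid. World frame = base frame: x ahead of the robot, y to its left, z up, the work surface at z = 0. Lengths are in mm, angles in rad, forces in N, time in s.
With the tool pointing down it reaches from about 325 to 750 mm from the base axis. Payload 7.6 kg.
Tool frame: the origin (TCP) lies at the very end of the fingers, on their centre line; the grasp point (between the pads) lies 19 mm behind it; z points along the fingers, y is the line along which they close (so a half turn about z gives the same grasp; the last joint's range is limited). The gripper opens to 85 mm and grips with 20 to 120 N. Pads are 22 mm wide; open, the fingers measure 114 mm over their backs; the gripper's body (76 mm by 85 mm) begins 54 mm behind the grasp point. The pads swing forward as they close: fully open they stand 13 mm farther back than shut.
Start: joints at [-1.332, 0.052, 1.401, -0, 1.689, -0.07], TCP at [159.581, -500.182, 202.723] pointing down, gripper open.
Joint ranges: [-2.9, 2.9], [-0.91, 2.17], [0.12, 2.37], [-1.06, 4.2], [0.26, 2.73], [-2.93, 2.93]. Speed limits (rad/s): [2.57, 2.57, 3.01, 3.14, 3.14, 3.14].

### API

Orientations are given as a unit quaternion [x, y, z, w].
In Python, from rig import * gives the robot as it stands.
- The arm moves only by the tool send_rows, never from a script. Its argument "steps" is a list of rows, each an object with "dp": the shift along the tool's x, y, z in units of 25 mm (1.0 is 25 mm), a list of three; "rot": the turn, a rotation vector about the tool's x, y, z in units of 6 degrees (1.0 is 6 degrees), a list of three; "hand": the closure, from 0 (fully open) to 1 (shut). A call has 1 to 8 rows; each row is the pose to reach, as a shift and turn from the pose commanded when the call began, along the tool's axes at that moment; what a row does not reach only later rows make up. A row lasts 1/12 s, in which the tool goes at most 41.7 mm and 7.16 degrees, less where a joint would pass 70% of its speed; a pose out of reach is approached as far as the arm can. A call with a gripper value outside its range is refused whole. The fingers move at their own pace and stop on an object; the grip force is fixed at half the most. Time passes only in rows, so rows that repeat a pose let the fingers close. It gives the time, the measured TCP pose, the force, the opening and the grip force at its end, in the units of the state.
- read_state(): the state, without advancing time (a new reading comes with each control period).
- camera(name): name is "scene" or "top"; returns a dict with "image" (420x560x3 uint8, red, green, blue), "z_map" (420x560 float32, mm along the optical axis (not along the pixel's ray), 0 where there is no reading), "camera_matrix" (3x3 intrinsics, pixels), "R" (3x3) and "t" (3): a world point X has camera coordinates R X + t. Camera axes: x right, y down, z forward; pixel columns grow to the right and rows downward; lengths in mm; the calibration is good to about 2 mm. A picture is of the moment at which its call begins.
- finish_job(): hands the job in; it is judged then, once.
The state is a dict: "time": time; "joints": joint angles; "dq": joint speeds; "joint_efforts": joint torques, N m; "ee_pos": TCP position; "ee_rot": TCP orientation; "ft_force": force on the tool from outside, world axes, zero at the start; "wrist_torque": the same for the moment, N m; "opening": finger opening in mm; "gripper_force": force on a finger pad.
Only numpy, scipy, OpenCV 4.12 (cv2) and the standard library are available. Lean on these libraries where they do the work, as an engineer would, in place of code of your own. Each camera call takes 0.05 s, during which the arm holds its last target. There are 200 camera calls.

### The job

The loose flange on the leaning branch pipe has to be pinned in line with the fixed flange under it, ready for bolting. Take the thicker of the two aligning pins from the rack, put its nose in the hole beside the loose flange's lug, turn that flange until its lug stands about over the fixed flange's lug, and push the pin on through the hole of the fixed flange beneath, fully home with its collar flat on the flange, and let go; the lower hole is hidden and the fixed lug marks it only roughly (to a centimetre or so either way), so feel for it with the pin's nose and do not force it. Leave the thinner pin in the rack and the loose things lying about where they are.

Things in the scene. Friction and masses are not known exactly. Their poses are not given: they have to be found in the camera images.
- pin16_grip (a point): Thicker aligning pin, steel, loose, about 0.2 kg, hanging nose down in one of the rack's holes. Point on its axis in mid-grip, 129 mm above the table at the start; z along the pin to its head. Knurled round grip, 20 mm across, from 28 mm below the point to 24 mm above; collar 26 mm across, its flat underside 34 mm below the point; then a round shank 16 mm across, 42 mm long.
- pin16_tip (a point): Tip of the thicker pin's nose, 100 mm below the grip point. Below the shank the nose tapers evenly over 24 mm, from 16 mm across to a flat tip 11 mm across. In the rack the tip hangs 29 mm above the table; the pin must rise 70 mm to clear the rack. z as above. Gripped loosely, the pin can swing a few mm at its tip when it is tilted.
- pin12_grip (a point): Thinner aligning pin, loose, of the same form with a 12 mm shank and a grip 15 mm across; it hangs in the rack's other hole and stays there. Point on its axis 34 mm above the underside of its collar.
- pin_rack: Fixed rack bent from 5 mm steel plate, 170 mm long (its x), 56 mm wide (its y), top at 95 mm, feet at both ends. Origin on the table under its middle. Two 18 mm holes at x = -42 and +42 mm; which pin hangs in which varies.
- flange_hole (a point): Centre of the upper mouth of the bolt hole beside the loose flange's lug; turns with the flange. z square to the flange's face, outward, 30 degrees from vertical; x points from the hole to the flange's axis (55 mm away), the lug lies the other way, at the rim. Round hole, 18 mm, through the 16 mm thick flange. The flange is a 150 mm steel disc with three more such holes at 90 degrees.
- loose_flange (a joint): Angle of the loose flange about the pipe's axis, rad, counterclockwise seen from above; 0 when its lug is over the fixed lug. Starts between 0.45 and 0.9: the lug's hole then lies to the right, seen from the robot. Turns against light friction (about 3 N at the bolt holes), stays where it is left, cannot lift off.
- flange_axis (a point): Fixed point on the axis of pipe and flanges in the plane of the loose flange's upper face, 150 mm above the table. z up the axis, which leans 30 degrees from vertical towards the robot's side; y level; -x points down the slope to the fixed flange's lug. A pipe end 48 mm across stands 39 mm above the loose flange round this axis.
- fixed_face (a point): Fixed flange below the loose one: same size and hole circle, 8 mm gap between, 16 mm thick, does not turn. Point on its upper face, 24 mm below the loose flange's upper face, at the 55 mm circle in line with its lug; axes as flange_axis. Its lug was welded on by eye: the 18 mm hole is centred up to 12 mm left or right of this point along the circle, hidden. Free room for the nose below it.
- branch: Fixed steel base of the branch pipe: base plate 200 x 160 x 12 mm (from -85 to +115 mm in its x) with the leaning pipe and gussets. Origin on the table; the pipe leans to its -x, towards the robot.
- cup: Loose enamel cup, 91 mm high, 70 mm wide with an ear, between rack and branch, farther back. Leave alone.
- spanner: Loose combination spanner, 231 x 48 x 7 mm, lying in front of the branch. Origin under its middle, long side its y. Leave alone.
- upright_bolt: Loose hex bolt, 58 mm high, 22 mm wide, standing on its head near the rack. Leave alone.
- magnet_square: Loose magnetic angle, 65 x 65 x 15 mm, lying to the right of the branch. Leave alone.
Not all that is in view belongs to the job. What is shaped like the part that bears pin16_grip but green or red is not meant.

How it is judged (in metres and radians):
On the way, in this order (a step that is already met when the one before it is completed fails the run):
1. the thicker pin is lifted clear of the rack (height (world z) of pin16_grip above 0.195 m), for 0.2 s.
2. the pin's nose stands in the hole beside the loose flange's lug (z of pin16_grip in the frame of flange_hole between 0.03 and 0.094 m and x of pin16_grip in the frame of flange_hole between -0.02 and 0.02 m and y of pin16_grip in the frame of flange_hole between -0.02 and 0.02 m), for 0.2 s.
At the end, for the whole second after the job is handed in: The thicker pin stands in the hole beside the loose flange's lug and through the fixed flange's hole beneath: its collar within 3.5 mm of the flange's upper face, its axis square to the flange within 4 degrees, the loose flange's lug within 17 degrees of the fixed lug, the pin at rest and let go (z of pin16_grip in the frame of flange_hole below 0.0375 m and distance between pin16_grip and flange_hole below 0.039 m and angle between the z axis of pin16_grip and the z axis of flange_hole, either way round below 0.07 rad and angle between the x axis of flange_hole and the x axis of flange_axis, either way round below 0.31 rad and linear speed of pin16 below 0.01 m/s); the robot touches nothing.
It fails at once if the thinner pin is pulled or knocked out of the rack (distance of pin12_grip from where it was at the start of the episode above 0.02 m).
It fails at once if the pin is forced: it presses on the flanges with over 100 N (contact force between pin16 and branch above 100 N).
It fails at once if one of the loose things lying about is disturbed (distance of any of cup, spanner, upright_bolt, magnet_square from where it was at the start of the episode above 0.03 m).
It also fails if it takes over 54 s, if anything falls off the work surface, if the arm or the gripper's body presses on something with over 40 N, if the wrist force passes 120 N, or if a joint passes its speed limit or range.

## Working session

There is one attempt and no reset: what is moved stays moved. The work goes in short steps, Python scripts to look and compute and a tool call to move; the robot and the scene stay as the last step left them, time stands still between calls to the robot, and variables do not carry over. Pictures are saved under pics/ and viewed, at most 10 in all, crops included, and the job is handed in when it is done.

Besides the shell and the picture viewer there is one more tool, called after "Emit:" as name(argument=value, ...) on one line, values as JSON. send_rows: Moves the arm, as the interface text tells. Its arguments: {"type":"object","properties":{"steps":{"type":"array"}},"required":["steps"]}

```bash
ls; mkdir -p pics; python3 - <<'E'
from rig import *
import cv2,numpy as np,pickle
print(read_state())
for n in("scene","top"):
    c=camera(n);pickle.dump(c,open(n+'.pkl','wb'));cv2.imwrite(f'pics/{n}0.png',c["image"][:,:,::-1])
    print(n,c["camera_matrix"],c["R"],c["t"], -c["R"].T@c["t"])
E
```

```text
pics
{'time': 0.0, 'joints': array([-1.33228717e+00,  5.28572833e-02,  1.40173242e+00,  3.32446209e-06,
        1.68857655e+00, -7.03040320e-02]), 'dq': array([-0.0014339 , -0.00033535, -0.00158684,  0.00033176, -0.00018118,
       -0.0001508 ]), 'joint_efforts': array([ 7.55075125e-04, -3.81674373e+01, -3.60180080e+01,  7.04170802e-06,
        6.30872542e-03,  3.17367926e-05]), 'ee_pos': array([ 159.50246332, -499.82648569,  201.8578313 ]), 'ee_rot': array([ 9.88102631e-01,  1.53793925e-01, -6.44486431e-05, -7.84154867e-04]), 'ft_force': array([0.62203473, 0.98144405, 0.72305376]), 'wrist_torque': array([ 0.00876292,  0.00526786, -0.00886283]), 'gripper_force': 0.0, 'opening': 85.7315545962341}
scene [[399.75428722   0.         278.20035871]
 [  0.         399.75428722 208.63013916]
 [  0.           0.           1.        ]] [[-0.89590385 -0.44369334  0.02219257]
 [-0.1972442   0.35251934 -0.91478131]
 [ 0.39805907 -0.82393345 -0.40333937]] [523.62142293 199.3245333  963.95721707] [124.71814509 956.29818397 559.51974772]
top [[381.3564162    0.         273.52739003]
 [  0.         381.3564162  207.95015272]
 [  0.           0.           1.        ]] [[ 7.47740409e-03 -9.99971992e-01  3.23135127e-04]
 [-9.86781857e-01 -7.43108515e-03 -1.61883739e-01]
 [ 1.61881606e-01  8.91606247e-04 -9.86809784e-01]] [  44.62175768  548.12214696 1025.65052195] [ 374.50938197   47.77917383 1100.83961402]
```

View pics/scene0.png

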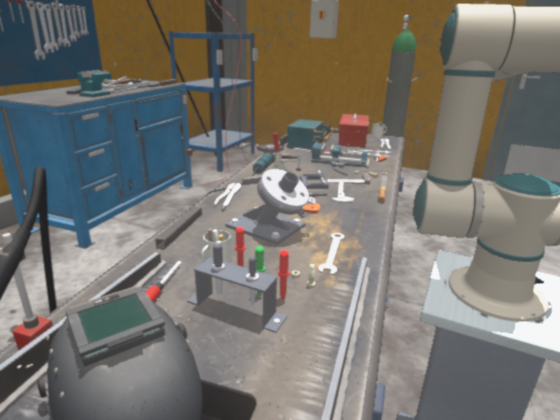

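View pics/top0.png

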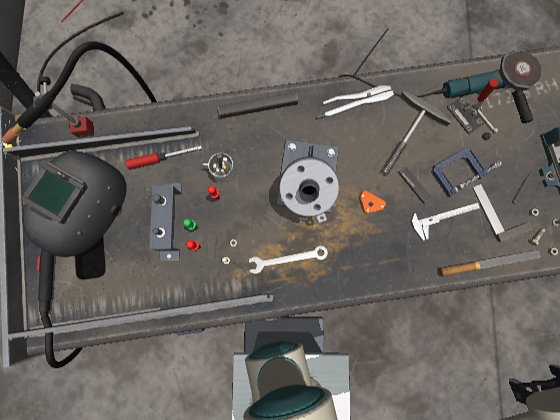

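The scene view shows two grey pins in the rack at (218,252) and (253,265), with red and green ones standing beside it. In the top view the rack pins are near (158,199) and (161,233), and the flange is at (309,187) with its lug near (321,217). I'll enlarge these areas.

```bash
python3 - <<'E'
import cv2,numpy as np
s=cv2.imread('pics/scene0.png');t=cv2.imread('pics/top0.png')
R=lambda im,x0,y0,w,h,k:cv2.resize(im[y0:y0+h,x0:x0+w],None,fx=k,fy=k,interpolation=cv2.INTER_CUBIC)
a=R(s,185,225,110,100,4);a=a[:400,:400]
b=R(t,140,175,50,90,4)
b=cv2.copyMakeBorder(b,0,40,0,200,cv2.BORDER_CONSTANT)
cv2.imwrite('pics/rack.png',np.hstack([a,b]))
cv2.imwrite('pics/fl.png',R(t,265,135,90,100,6))
E
```

```text
(no output)
```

View pics/rack.png

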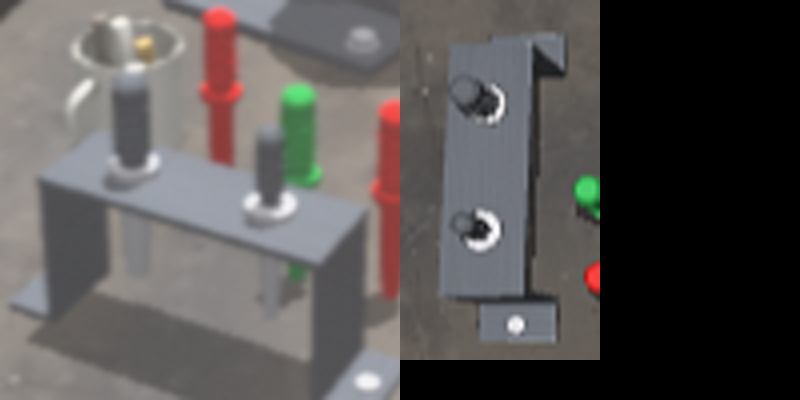

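View pics/fl.png

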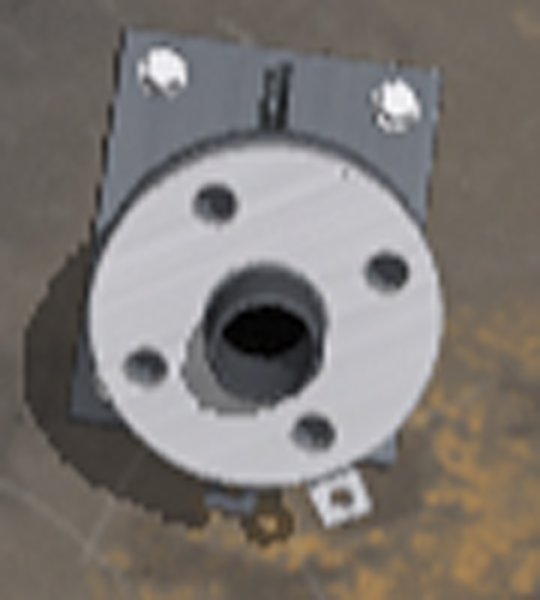

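The thicker pin is the one farther back: scene (218,252), top head about (157.5,199), collar about (162,201). Its grip and shank are plainly wider than those of the other grey pin at top (161,233). The red and green ones are decoys. The flange holes in the crop are at (215,203), (387,272), (313,432) and (146,367). The loose lug is at (340,497), so its hole is (313,432). The fixed lug is at (230,497).

```bash
cat > h.py <<'E'
import numpy as np,pickle
from scipy.spatial.transform import Rotation as Ro
from scipy.optimize import least_squares
def ray(c,u,v):
    d=np.linalg.inv(c["camera_matrix"])@[u,v,1]; return -c["R"].T@c["t"], c["R"].T@d
def onz(c,u,v,z):
    o,d=ray(c,u,v); return o+d*(z-o[2])/d[2]
def proj(c,X):
    p=(c["R"]@np.atleast_2d(X).T).T+c["t"]; q=(c["camera_matrix"]@p.T).T; return q[:,:2]/q[:,2:]
def axes(phi,tilt=np.pi/6):  # flange_axis frame: z leans to -x(phi)
    return Ro.from_euler('ZY',[phi,-tilt]).as_matrix()
E
python3 - <<'E'
from h import *
t=pickle.load(open('top.pkl','rb'));s=pickle.load(open('scene.pkl','rb'))
print('collar top',onz(t,162,200.7,101),'other',onz(t,140+80/4,175+230/4,101))
print('collar scene',onz(s,185+134/4,225+161/4,101), 'head top z157', onz(t,157.2,198.2,157),onz(s,185+129/4,225+76/4,157))
print('rack corners top',[onz(t,140+a/4,175+b/4,95)[:2].round(1) for a,b in((50,44),(132,40),(124,296),(42,295))])
px=np.array([[215,203],[387,272],[313,432],[146,367]])/6+[265,135]
def holes(p):
    A=axes(p[2]);a=np.array([p[0],p[1],150.])
    th=p[3]+np.array([np.pi,np.pi*1.5,0,np.pi/2])
    return None,A,a
def pts(p,n=-2):
    A=axes(p[2]);a=np.array([p[0],p[1],150.]);out=[]
    for k in range(4):
        th=p[3]+k*np.pi/2
        out.append(a+A@np.array([-55*np.cos(th),-55*np.sin(th),n]))
    return np.array(out)
# order: lug hole, then CCW
for order in ([2,1,0,3],[2,3,0,1]):
  r=least_squares(lambda p:(proj(t,pts(p))-px[order]).ravel(),[450,-50,0,.6])
  print(order,r.x,np.degrees(r.x[2:]),r.cost,r.fun.round(2))
# depth check plane
best=r.x
z=t["z_map"]; P=[]
for v in range(160,214):
  for u in range(282,337):
    o,d=ray(t,u,v);X=o+d*z[v,u];
    P.append(X)
P=np.array(P)
for o in ([2,1,0,3],):
  p=least_squares(lambda p:(proj(t,pts(p))-px[o]).ravel(),[450,-50,0,.6]).x
  A=axes(p[2]);a=np.array([p[0],p[1],150]);L=(P-a)@A
  m=(np.hypot(L[:,0],L[:,1])<72)&(np.hypot(L[:,0],L[:,1])>30)&(abs(L[:,2])<6)
  Q=P[m];c=Q.mean(0);n=np.linalg.svd(Q-c)[2][2];n*=np.sign(n[2]);print(m.sum(),n,np.degrees(np.arccos(n[2])),np.degrees(np.arctan2(-n[1],-n[0])),np.median(L[m,2]))
  X=pts(p);print(X); print('fixed lug ray',onz(t,265+230/6,135+497/6,80), 'lug model',proj(t,a+A@np.array([-80,0,-28]))*6-[265*6,135*6])
E
```

```text
collar top [555.86899109 346.02974074 101.        ] other [470.88302115 346.62866963 101.        ]
collar scene [555.61698253 351.11133328 101.        ] head top z157 [552.01764569 341.76239975 157.        ] [551.62303056 357.80103301 157.        ]
rack corners top [array([597.1, 375.7]), array([600.2, 320.5]), array([428.2, 317.1]), array([428.5, 371. ])]
[2, 1, 0, 3] [ 5.81346897e+02 -4.17724541e+01 -1.58311157e-01  5.62790140e-01] [-9.07056115 32.2454998 ] 0.013629877799379634 [ 0.01  0.01 -0.06 -0.03  0.03  0.11  0.02 -0.09]
[2, 3, 0, 1] [585.30279627 -41.68777703  -3.35411337   5.66706057] [-192.17653996  324.69865308] 1331.4359235679087 [  5.89 -29.19   4.39 -21.08  -6.75  28.96  -4.59  20.18]
1796 [-0.49380918  0.06951463  0.86678729] 29.912578489346465 -8.013001694063432 -0.8877634961395495
[[537.92668417 -64.55729742 125.00928159]
 [600.09674315 -91.87221636 162.94052161]
 [626.74210028 -19.30291215 171.52661679]
 [564.5720413    8.01200679 133.59537677]]
fixed lug ray [515.52688651 -32.0112033   80.        ] lug model [[233.19578489 470.45902797]]
```

```bash
cat >> h.py <<'E'
PHI=np.radians(-8.5)
def toolR(tilt): # tool z=-n of axis tilted by tilt, tool y=-A_y
    A=axes(PHI,tilt); return np.column_stack([A[:,0],-A[:,1],-A[:,2]])
def delta(p,R):
    from rig import read_state
    s=read_state();R0=Ro.from_quat(s["ee_rot"]).as_matrix()
    print('t',round(s["time"],2),'pos',s["ee_pos"].round(1),'F',s["ft_force"].round(1),'open',round(s["opening"],1),'q',s["joints"].round(2))
    print('dp',(R0.T@(np.array(p)-s["ee_pos"])/25).round(3),'rot',(Ro.from_matrix(R0.T@R).as_rotvec(degrees=True)/6).round(3))
E
python3 - <<'E'
from h import *
delta([555.5,347.5,225],toolR(0))
t=pickle.load(open('top.pkl','rb'));s=pickle.load(open('scene.pkl','rb'))
# head triangulation
o1,d1=ray(t,157.2,198.2);o2,d2=ray(s,185+129/4,225+76/4)
k=np.linalg.lstsq(np.column_stack([d1,-d2]),o2-o1,rcond=None)[0];print(o1+d1*k[0],o2+d2*k[1])
E
```

```text
t 0.1 pos [ 159.5 -499.9  202. ] F [-0.2  0.3 -0.3] open 85.3 q [-1.33  0.05  1.4   0.    1.69 -0.07]
dp [ 25.391 -27.479  -0.88 ] rot [-1.400e-02  2.000e-03  4.365e+00]
[553.70591519 344.55845501 148.02320306] [559.17589222 347.21233671 149.87856365]
```

Emit:
send_rows(steps=[{"dp":[12,-13,-0.9],"rot":[0,0,2],"hand":0},{"dp":[25.4,-27.5,-0.9],"rot":[0,0,4.37],"hand":0},{"dp":[25.4,-27.5,-0.9],"rot":[0,0,4.37],"hand":0},{"dp":[25.4,-27.5,-0.9],"rot":[0,0,4.37],"hand":0},{"dp":[25.4,-27.5,-0.9],"rot":[0,0,4.37],"hand":0},{"dp":[25.4,-27.5,-0.9],"rot":[0,0,4.37],"hand":0},{"dp":[25.4,-27.5,-0.9],"rot":[0,0,4.37],"hand":0},{"dp":[25.4,-27.5,-0.9],"rot":[0,0,4.37],"hand":0}])

```text
time: 0.77
ee_pos: [299.8, -198.4, 211.3]
ee_rot: [0.997, -0.075, 0.0, 0.0]
ft_force: [0.9, -0.4, 0.3]
opening: 85.5
gripper_force: 0.0
```

```bash
python3 -c "
from h import *
delta([555.5,347,225],toolR(0))"
```

```text
t 0.77 pos [ 299.8 -198.4  211.3] F [ 0.9 -0.4  0.3] open 85.5 q [-0.69 -0.44  1.81 -0.    1.77  1.03]
dp [  6.864 -23.097  -0.551] rot [ 0.001 -0.001 -0.011]
```

Emit:
send_rows(steps=[{"dp":[6.9,-23.1,-0.55],"rot":[0,0,0],"hand":0},{"dp":[6.9,-23.1,-0.55],"rot":[0,0,0],"hand":0},{"dp":[6.9,-23.1,-0.55],"rot":[0,0,0],"hand":0},{"dp":[6.9,-23.1,-0.55],"rot":[0,0,0],"hand":0},{"dp":[6.9,-23.1,-0.55],"rot":[0,0,0],"hand":0},{"dp":[6.9,-23.1,-0.55],"rot":[0,0,0],"hand":0},{"dp":[6.9,-23.1,-0.55],"rot":[0,0,0],"hand":0},{"dp":[6.9,-23.1,-0.55],"rot":[0,0,0],"hand":0}])

```text
time: 1.43
ee_pos: [441.6, 103.6, 218.8]
ee_rot: [0.997, -0.074, -0.0, 0.0]
ft_force: [1.4, -1.0, -0.0]
opening: 85.4
gripper_force: 0.0
```

```bash
python3 -c "
from h import *
delta([555.5,347,225],toolR(0))"
```

```text
t 1.43 pos [441.6 103.6 218.8] F [ 1.4 -1.  -0. ] open 85.4 q [ 0.15 -0.16  1.57 -0.    1.73  1.87]
dp [  3.069 -10.302  -0.252] rot [0.002 0.001 0.001]
```

Emit:
send_rows(steps=[{"dp":[3.07,-10.3,-0.25],"rot":[0,0,0],"hand":0.3},{"dp":[3.07,-10.3,-0.25],"rot":[0,0,0],"hand":0.3},{"dp":[3.07,-10.3,-0.25],"rot":[0,0,0],"hand":0.3},{"dp":[3.07,-10.3,-0.25],"rot":[0,0,0],"hand":0.3},{"dp":[3.07,-10.3,-0.25],"rot":[0,0,0],"hand":0.3},{"dp":[3.07,-10.3,-0.25],"rot":[0,0,0],"hand":0.3},{"dp":[3.07,-10.3,-0.25],"rot":[0,0,0],"hand":0.3},{"dp":[3.07,-10.3,-0.25],"rot":[0,0,0],"hand":0.3}])

```text
time: 2.1
ee_pos: [555.4, 347.9, 222.4]
ee_rot: [0.997, -0.073, -0.002, 0.001]
ft_force: [0.3, 0.0, -0.6]
opening: 59.6
gripper_force: 0.0
```

```bash
python3 - <<'E'
from h import *
from rig import *
import cv2
delta([555.5,347,110],toolR(0))
s=camera("scene");cv2.imwrite('pics/g1.png',cv2.resize(s["image"][170:330,170:310,::-1],None,fx=3.7,fy=3.7,interpolation=cv2.INTER_CUBIC))
st=read_state();print(proj(s,[st["ee_pos"],st["ee_pos"]-[0,0,115]]), (proj(s,[st["ee_pos"],[555.5,347,129]])-[170,170])*3.7)
E
```

```text
t 2.1 pos [555.4 347.9 222.4] F [ 0.3  0.  -0.6] open 59.6 q [0.5  0.43 0.92 0.   1.79 2.22]
dp [0.024 0.028 4.495] rot [0.015 0.028 0.028]
[[217.8191008  212.43918024]
 [219.89825336 261.34105535]] [[176.93067297 157.02496688]
 [181.82924953 307.180253  ]]
```

View pics/g1.png

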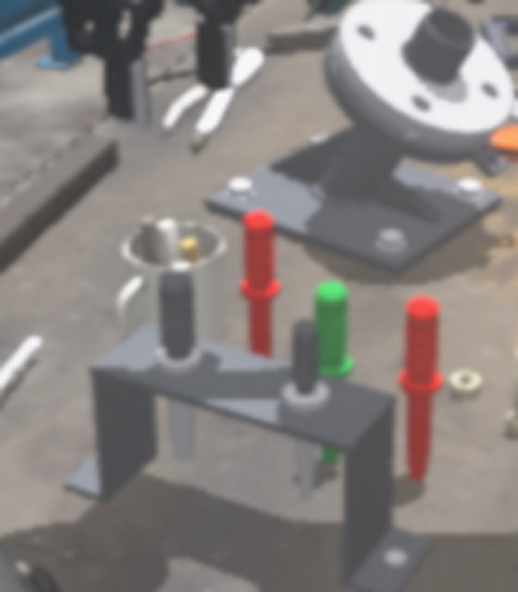

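The fingers hang above the pin in this view, and its grip shows at crop (177,315), about 1 px from the prediction. I'll check it with the depth map.

```bash
python3 - <<'E'
from h import *
for n in("scene","top"):
    c=pickle.load(open(n+'.pkl','rb'));P=[]
    for v in range(180,280):
        for u in range(140,240):
            o,d=ray(c,u,v);X=o+d*c["z_map"][v,u]
            if 104<X[2]<150 and np.hypot(X[0]-555,X[1]-347)<25:P.append(X)
    P=np.array(P);print(n,len(P))
    v=(-c["R"].T@c["t"]-[555,347,129])[:2]; 
    r=least_squares(lambda p:np.hypot(P[:,0]-p[0],P[:,1]-p[1])-10,[555,347],loss='soft_l1');print(r.x,np.abs(r.fun).mean(),P[:,2].max())
E
```

```text
scene 178
[557.76800609 349.18689448] 0.9384915724124839 149.59590539805907
top 51
[557.35953405 348.72680206] 0.530495507430488 149.3859240792052
```

Emit:
send_rows(steps=[{"dp":[0.08,-0.03,1.5],"rot":[0,0,0],"hand":0.3},{"dp":[0.08,-0.03,3],"rot":[0,0,0],"hand":0.3},{"dp":[0.08,-0.03,4],"rot":[0,0,0],"hand":0.3},{"dp":[0.08,-0.03,4.5],"rot":[0,0,0],"hand":0.3},{"dp":[0.08,-0.03,4.5],"rot":[0,0,0],"hand":0.3},{"dp":[0.08,-0.03,4.5],"rot":[0,0,0],"hand":0.3}])

```text
time: 2.65
ee_pos: [557.8, 344.5, 114.0]
ee_rot: [0.997, -0.075, 0.0, -0.0]
ft_force: [-1.0, 0.5, 1.0]
opening: 59.9
gripper_force: 0.0
```

```bash
python3 -c "
from h import *
delta([557.3,348.6,110],toolR(0))"
```

```text
t 2.65 pos [557.8 344.5 114. ] F [-1.   0.5  1. ] open 59.9 q [ 0.5   0.46  1.1  -0.    1.58  2.22]
dp [-0.044 -0.161  0.161] rot [-0.003 -0.007 -0.011]
```

Emit:
send_rows(steps=[{"dp":[-0.04,-0.16,0.16],"rot":[0,0,0],"hand":0.3},{"dp":[-0.04,-0.16,0.16],"rot":[0,0,0],"hand":0.3},{"dp":[-0.04,-0.16,0.16],"rot":[0,0,0],"hand":0.6},{"dp":[-0.04,-0.16,0.16],"rot":[0,0,0],"hand":1},{"dp":[-0.04,-0.16,0.16],"rot":[0,0,0],"hand":1},{"dp":[-0.04,-0.16,0.16],"rot":[0,0,0],"hand":1},{"dp":[-0.04,-0.16,0.16],"rot":[0,0,0],"hand":1},{"dp":[-0.04,-0.16,0.16],"rot":[0,0,0],"hand":1}])

```text
time: 3.32
ee_pos: [557.4, 349.4, 109.6]
ee_rot: [0.997, -0.074, 0.001, -0.0]
ft_force: [-0.7, 1.0, 3.4]
opening: 16.8
gripper_force: 58.6
```

```bash
python3 -c "
from h import *
delta([557.3,348.6,222],toolR(0))"
```

```text
t 3.32 pos [557.4 349.4 109.6] F [-0.7  1.   3.4] open 16.8 q [0.5  0.47 1.09 0.   1.58 2.22]
dp [ 4.000e-03  2.700e-02 -4.497e+00] rot [-0.008 -0.01  -0.004]
```

Emit:
send_rows(steps=[{"dp":[0,0,-0.5],"rot":[0,0,0],"hand":1},{"dp":[0,0,-1.2],"rot":[0,0,0],"hand":1},{"dp":[0,0,-2],"rot":[0,0,0],"hand":1},{"dp":[0,0,-2.8],"rot":[0,0,0],"hand":1},{"dp":[0,0,-3.6],"rot":[0,0,0],"hand":1},{"dp":[0,0,-4.4],"rot":[0,0,0],"hand":1},{"dp":[0,0,-5],"rot":[0,0,0],"hand":1},{"dp":[0,0,-5],"rot":[0,0,0],"hand":1}])

```text
time: 3.98
ee_pos: [558.0, 349.5, 238.4]
ee_rot: [0.997, -0.074, 0.003, -0.002]
ft_force: [0.5, -0.6, -0.1]
opening: 17.3
gripper_force: 58.8
```

```bash
python3 - <<'E'
from h import *
from rig import *
import cv2
c=camera("scene");pickle.dump(c,open('s2.pkl','wb'))
cv2.imwrite('pics/g2.png',cv2.resize(c["image"][170:330,170:310,::-1],None,fx=3.7,fy=3.7,interpolation=cv2.INTER_CUBIC))
# A: lift: candidate waypoints
A=axes(PHI);a=np.array([581.3,-41.8,150])
th=np.radians(32)
hole=a+A@np.array([-55*np.cos(th),-55*np.sin(th),0]);print('hole',hole,'n',A[:,2])
# tcp when pin tip is d above hole: grip = hole+(100+d)n ; tcp=grip-19n
for d in(60,15): print(d,hole+(81+d)*A[:,2])
delta(hole+(81+60)*A[:,2],toolR(np.pi/6))
P=[]
for v in range(150,300):
  for u in range(180,260):
    o,d=ray(c,u,v);X=o+d*c["z_map"][v,u]
    if 108<X[2]<180 and np.hypot(X[0]-557,X[1]-349)<30:P.append(X)
P=np.array(P);print(len(P))
for lo,hi,r0 in((110,130,7),(138,170,8)):
    Q=P[(P[:,2]>lo)&(P[:,2]<hi)];r=least_squares(lambda p:np.hypot(Q[:,0]-p[0],Q[:,1]-p[1])-r0,[557,349],loss='soft_l1');print(lo,len(Q),r.x)
E
```

```text
hole [537.04198638 -64.65484939 126.67867736] n [-0.49450793  0.07390471  0.8660254 ]
60 [467.31636801 -54.23428591 248.78825929]
15 [489.56922494 -57.55999766 209.81711612]
t 4.03 pos [557.6 349.3 235.8] F [ 0.3  0.6 -1.6] open 16.9 q [ 0.5   0.44  0.89 -0.    1.81  2.22]
dp [-1.176 16.498 -0.552] rot [-0.016  4.974 -0.01 ]
58
110 0 [557. 349.]
138 31 [560.21979432 348.61993277]
```

View pics/g2.png

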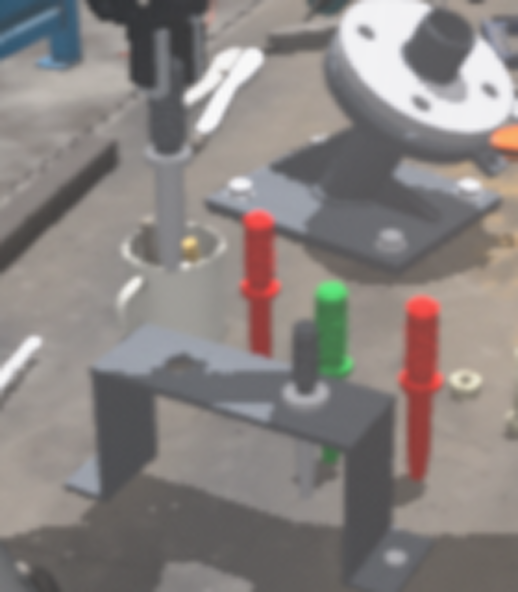

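The pin hangs straight in the fingers, with its tip near crop (171,265), and the thinner pin is still in the rack at (303,350). Now I'll move up and across to the flange.

```bash
python3 -c "
from h import *
delta([447.5,-51.3,285],toolR(np.pi/6))"
```

```text
t 4.03 pos [557.6 349.3 235.8] F [ 0.3  0.6 -1.6] open 16.9 q [ 0.5   0.44  0.89 -0.    1.81  2.22]
dp [-1.973 16.497 -2.003] rot [-0.016  4.974 -0.01 ]
```

Emit:
send_rows(steps=[{"dp":[0,0.5,-1.5],"rot":[0,0,0],"hand":1},{"dp":[-0.3,2,-2],"rot":[0,0.4,0],"hand":1},{"dp":[-0.5,3.5,-2],"rot":[0,1,0],"hand":1},{"dp":[-0.7,5,-2],"rot":[0,1.6,0],"hand":1},{"dp":[-0.9,6.5,-2],"rot":[0,2.2,0],"hand":1},{"dp":[-1,8,-2],"rot":[0,2.7,0],"hand":1},{"dp":[-1.2,9.5,-2],"rot":[0,3.2,0],"hand":1},{"dp":[-1.3,11,-2],"rot":[0,3.8,0],"hand":1}])

```text
time: 4.7
ee_pos: [482.9, 80.5, 281.8]
ee_rot: [0.978, -0.072, 0.197, 0.015]
ft_force: [0.2, -2.0, -0.5]
opening: 16.9
gripper_force: 58.9
```

```bash
python3 -c "
from h import *
delta([447.5,-51.3,285],toolR(np.pi/6))"
```

```text
t 4.7 pos [482.9  80.5 281.8] F [ 0.2 -2.  -0.5] open 16.9 q [ 0.17 -0.38  1.68 -0.12  1.47  1.87]
dp [-0.527  5.424 -0.35 ] rot [0.014 1.199 0.007]
```

Emit:
send_rows(steps=[{"dp":[-0.3,1.5,-0.2],"rot":[0,0.4,0],"hand":1},{"dp":[-0.4,3,-0.3],"rot":[0,0.8,0],"hand":1},{"dp":[-0.5,4.3,-0.35],"rot":[0,1.2,0],"hand":1},{"dp":[-0.53,5,-0.35],"rot":[0,1.2,0],"hand":1},{"dp":[-0.53,5.4,-0.35],"rot":[0,1.2,0],"hand":1},{"dp":[-0.53,5.4,-0.35],"rot":[0,1.2,0],"hand":1},{"dp":[-0.53,5.4,-0.35],"rot":[0,1.2,0],"hand":1}])

```text
time: 5.28
ee_pos: [448.3, -49.6, 285.2]
ee_rot: [0.963, -0.073, 0.257, 0.019]
ft_force: [-0.6, -0.5, -1.6]
opening: 16.6
gripper_force: 59.0
```

```bash
python3 -c "
from h import *
A=axes(PHI)
delta(np.array([537.0,-64.6,126.7])+(81+40)*A[:,2],toolR(np.pi/6))"
```

```text
t 5.28 pos [448.3 -49.6 285.2] F [-0.6 -0.5 -1.6] open 16.6 q [-0.21 -0.63  1.87  0.03  1.38  1.51]
dp [-0.049  0.069  2.451] rot [ 0.008  0.022 -0.019]
```

Emit:
send_rows(steps=[{"dp":[-0.03,0.05,1],"rot":[0,0,0],"hand":1},{"dp":[-0.05,0.07,2],"rot":[0,0,0],"hand":1},{"dp":[-0.05,0.07,2.8],"rot":[0,0,0],"hand":1},{"dp":[-0.05,0.07,3.05],"rot":[0,0,0],"hand":1},{"dp":[-0.05,0.07,3.05],"rot":[0,0,0],"hand":1},{"dp":[-0.05,0.07,3.05],"rot":[0,0,0],"hand":1}])

```text
time: 5.78
ee_pos: [485.1, -55.7, 220.3]
ee_rot: [0.963, -0.071, 0.258, 0.019]
ft_force: [-0.1, -0.5, -1.4]
opening: 16.4
gripper_force: 59.0
```

```bash
python3 - <<'E'
from h import *
from rig import *
import cv2
A=axes(PHI);h=np.array([537.0,-64.6,126.7])
delta(h+(81+25)*A[:,2],toolR(np.pi/6))
st=read_state();R=Ro.from_quat(st["ee_rot"]).as_matrix();tip=st["ee_pos"]+81*R[:,2];print(tip)
c=camera("scene");pickle.dump(c,open('s3.pkl','wb'))
u0,v0=245,145
cv2.imwrite('pics/g3.png',cv2.resize(c["image"][v0:v0+80,u0:u0+80,::-1],None,fx=7,fy=7,interpolation=cv2.INTER_CUBIC))
print((proj(c,[tip,h,st["ee_pos"]+15*R[:,2]])-[u0,v0])*7)
E
```

```text
t 5.78 pos [485.1 -55.7 220.3] F [-0.1 -0.5 -1.4] open 16.4 q [-0.21 -0.52  1.93  0.03  1.21  1.51]
dp [-0.05   0.044  0.055] rot [-0.004  0.005  0.006]
[525.17032044 -61.68127565 150.14220825]
[[434.03155498 293.01240723]
 [407.90116891 338.0391686 ]
 [511.80262858 177.56007325]]
```

View pics/g3.png

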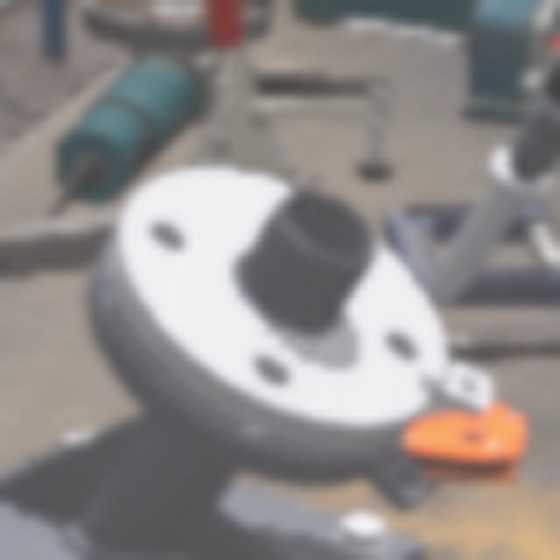

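The view shows the pin's nose at about crop (433,292), above and to the right of the lug's hole at (403,344). The hole is about 1 px from my estimate, so I'll refit the flange with both cameras.

```bash
python3 - <<'E'
from h import *
t=pickle.load(open('top.pkl','rb'));s=pickle.load(open('s3.pkl','rb'))
px=(np.array([[313,432],[387,272],[215,203],[146,367]])/6+[265,135])
ps=np.array([[403,344],[166,235],[270,368]])/7+[245,145]
def pts(p,n=-2):
    A=axes(p[2]);a=np.array([p[0],p[1],p[4]])
    return np.array([a+A@np.array([-55*np.cos(p[3]+k*np.pi/2),-55*np.sin(p[3]+k*np.pi/2),n]) for k in range(4)])
def f(p): 
    X=pts(p); return np.r_[(proj(t,X)-px).ravel(),(proj(s,X[[0,2,3]])-ps).ravel(),(p[4]-150)/2]
r=least_squares(f,[581,-42,-.15,.56,150]);p=r.x
print(p,np.degrees(p[2:4]),r.fun.round(2));print(pts(p,0)[0])
E
```

```text
[ 5.81963409e+02 -4.15131897e+01 -1.74347213e-01  5.73105333e-01
  1.49519165e+02] [-9.98935947 32.83651678] [-0.17 -0.14 -0.15 -0.11 -0.   -0.13 -0.11 -0.4   0.18 -0.25  0.44 -0.1
  0.38  0.13 -0.24]
[537.3758915  -63.94223839 126.41308217]
```

```bash
cat >> h.py <<'E'
PHI=np.radians(-9.3); AX=np.array([581.8,-41.6,149.7]); A=axes(PHI)
def tcp(thdeg,d,r=55):
    t=np.radians(thdeg); return AX+A@np.array([-r*np.cos(t),-r*np.sin(t),81+d])
def go(th,d,r=55): delta(tcp(th,d,r),toolR(np.pi/6))
def where():
    from rig import read_state
    s=read_state();l=A.T@(s["ee_pos"]-AX); F=A.T@s["ft_force"]
    print('theta',np.degrees(np.arctan2(-l[1],-l[0])).round(1),'r',np.hypot(l[0],l[1]).round(1),'d',(l[2]-81).round(1),'F flange frame',F.round(1),'tq',s["wrist_torque"].round(2))
E
python3 -c "
from h import *
where();go(32.5,-4);go(32.5,-16)"
```

```text
theta 33.7 r 53.6 d 27.4 F flange frame [ 0.2  0.6 -0.7] tq [0.1  0.35 0.02]
t 5.83 pos [485.4 -56.  221.3] F [ 0.6  0.6 -0.5] open 16.8 q [-0.21 -0.52  1.93  0.03  1.21  1.51]
dp [-0.072  0.     1.257] rot [-0.067 -0.012  0.119]
t 5.83 pos [485.4 -56.  221.3] F [ 0.6  0.6 -0.5] open 16.8 q [-0.21 -0.52  1.93  0.03  1.21  1.51]
dp [-0.073  0.003  1.737] rot [-0.067 -0.012  0.119]
```

Emit:
send_rows(steps=[{"dp":[-0.07,0,0.3],"rot":[-0.07,0,0.12],"hand":1},{"dp":[-0.07,0,0.6],"rot":[-0.07,0,0.12],"hand":1},{"dp":[-0.07,0,0.85],"rot":[-0.07,0,0.12],"hand":1},{"dp":[-0.07,0,1.0],"rot":[-0.07,0,0.12],"hand":1},{"dp":[-0.07,0,1.1],"rot":[-0.07,0,0.12],"hand":1},{"dp":[-0.07,0,1.18],"rot":[-0.07,0,0.12],"hand":1},{"dp":[-0.07,0,1.25],"rot":[-0.07,0,0.12],"hand":1},{"dp":[-0.07,0,1.25],"rot":[-0.07,0,0.12],"hand":1}])

```text
time: 6.5
ee_pos: [499.1, -58.6, 191.9]
ee_rot: [0.963, -0.079, 0.258, 0.021]
ft_force: [-0.5, 0.1, -1.8]
opening: 17.0
gripper_force: 59.0
```

```bash
python3 -c "
from h import *
where();go(32.5,-16)"
```

```text
theta 32.5 r 56.0 d -5.1 F flange frame [-1.3 -0.  -1.3] tq [0.05 0.46 0.05]
t 6.5 pos [499.1 -58.6 191.9] F [-0.5  0.1 -1.8] open 17.0 q [-0.2  -0.46  1.95  0.02  1.13  1.53]
dp [ 0.032 -0.023  0.438] rot [ 0.006  0.003 -0.009]
```

Emit:
send_rows(steps=[{"dp":[0.02,-0.02,0.1],"rot":[0,0,0],"hand":1},{"dp":[0.03,-0.02,0.2],"rot":[0,0,0],"hand":1},{"dp":[0.03,-0.02,0.3],"rot":[0,0,0],"hand":1},{"dp":[0.03,-0.02,0.38],"rot":[0,0,0],"hand":1},{"dp":[0.03,-0.02,0.45],"rot":[0,0,0],"hand":1},{"dp":[0.03,-0.02,0.45],"rot":[0,0,0],"hand":1}])

```text
time: 7.0
ee_pos: [505.4, -59.0, 182.3]
ee_rot: [0.963, -0.079, 0.258, 0.021]
ft_force: [-0.1, 1.2, -1.4]
opening: 17.0
gripper_force: 59.0
```

```bash
python3 - <<'E'
from h import *
from rig import *
import cv2
where()
c=camera("top");cv2.imwrite('pics/g4.png',cv2.resize(c["image"][150:240,265:355,::-1],None,fx=6,fy=6,interpolation=cv2.INTER_CUBIC))
c=camera("scene");cv2.imwrite('pics/g5.png',cv2.resize(c["image"][145:225,245:345,::-1],None,fx=6,fy=6,interpolation=cv2.INTER_CUBIC))
E
```

```text
theta 32.4 r 55.1 d -16.5 F flange frame [-0.9  1.1 -1.1] tq [0.12 0.33 0.05]
```

View pics/g5.png

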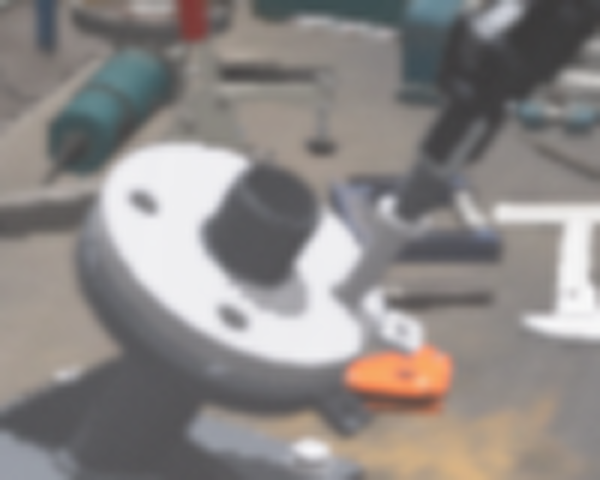

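The nose stands in the lug's hole at about crop (350,293), and there is no side force. Next I'll turn the flange.

Emit:
send_rows(steps=[{"dp":[-0.06,-0.107,0],"rot":[0,0,0],"hand":1},{"dp":[-0.12,-0.214,0],"rot":[0,0,0],"hand":1},{"dp":[-0.165,-0.32,0],"rot":[0,0,0],"hand":1},{"dp":[-0.21,-0.426,0],"rot":[0,0,0],"hand":1},{"dp":[-0.235,-0.5,0],"rot":[0,0,0],"hand":1},{"dp":[-0.257,-0.572,0],"rot":[0,0,0],"hand":1},{"dp":[-0.286,-0.684,0],"rot":[0,0,0],"hand":1},{"dp":[-0.286,-0.684,0],"rot":[0,0,0],"hand":1}])

```text
time: 7.77
ee_pos: [502.0, -40.6, 179.2]
ee_rot: [0.963, -0.079, 0.258, 0.021]
ft_force: [0.1, -0.9, -0.3]
opening: 17.0
gripper_force: 59.1
```

```bash
python3 -c "
from h import *
where();go(13,-16);go(12,-26)"
```

```text
theta 12.5 r 54.9 d -16.0 F flange frame [ 0.  -0.8 -0.4] tq [-0.31  0.27 -0.24]
t 7.77 pos [502.  -40.6 179.2] F [ 0.1 -0.9 -0.3] open 17.0 q [-0.15 -0.45  1.96 -0.01  1.1   1.58]
dp [-0.002  0.018 -0.001] rot [ 0.    -0.001 -0.007]
t 7.77 pos [502.  -40.6 179.2] F [ 0.1 -0.9 -0.3] open 17.0 q [-0.15 -0.45  1.96 -0.01  1.1   1.58]
dp [-0.01  -0.019  0.399] rot [ 0.    -0.001 -0.007]
```

Emit:
send_rows(steps=[{"dp":[0,0,0.1],"rot":[0,0,0],"hand":1},{"dp":[0,0,0.2],"rot":[0,0,0],"hand":1},{"dp":[0,0,0.28],"rot":[0,0,0],"hand":1},{"dp":[0,0,0.33],"rot":[0,0,0],"hand":1},{"dp":[0,0,0.36],"rot":[0,0,0],"hand":1},{"dp":[0,0,0.36],"rot":[0,0,0],"hand":1}])

```text
time: 8.27
ee_pos: [506.5, -42.1, 171.3]
ee_rot: [0.963, -0.079, 0.258, 0.021]
ft_force: [-0.8, -3.1, -0.2]
opening: 17.4
gripper_force: 59.3
```

```bash
python3 -c "
from h import *
where()"
```

```text
theta 13.3 r 54.9 d -25.2 F flange frame [-0.3 -3.2 -0. ] tq [-0.5   0.28 -0.35]
```

Emit:
send_rows(steps=[{"dp":[0,0,0.04],"rot":[0,0,0],"hand":1},{"dp":[0,0,0.08],"rot":[0,0,0],"hand":1},{"dp":[0,0,0.08],"rot":[0,0,0],"hand":1}])

```text
time: 8.52
ee_pos: [508.4, -42.3, 172.1]
ee_rot: [0.962, -0.079, 0.26, 0.021]
ft_force: [-7.6, -2.4, 10.4]
opening: 16.7
gripper_force: 60.5
```

```bash
python3 -c "
from h import *
where()"
```

```text
theta 13.7 r 53.0 d -25.4 F flange frame [-1.  -3.6 12.6] tq [-0.54  0.47 -0.31]
```

Emit:
send_rows(steps=[{"dp":[-0.006,-0.03,0],"rot":[0,0,0],"hand":1},{"dp":[-0.012,-0.06,0],"rot":[0,0,0],"hand":1},{"dp":[-0.018,-0.09,0],"rot":[0,0,0],"hand":1},{"dp":[-0.023,-0.12,0],"rot":[0,0,0],"hand":1},{"dp":[-0.028,-0.15,0],"rot":[0,0,0],"hand":1},{"dp":[-0.033,-0.18,0],"rot":[0,0,0],"hand":1}])

```text
time: 9.02
ee_pos: [508.2, -38.8, 171.7]
ee_rot: [0.962, -0.079, 0.26, 0.023]
ft_force: [-8.0, -7.7, 10.1]
opening: 17.0
gripper_force: 60.8
```

```bash
python3 -c "
from h import *
where()"
```

```text
theta 9.9 r 53.1 d -25.4 F flange frame [-0.7 -8.9 12.1] tq [-1.67  0.53 -1.05]
```

Emit:
send_rows(steps=[{"dp":[-0.004,-0.03,0],"rot":[0,0,0],"hand":1},{"dp":[-0.008,-0.06,0],"rot":[0,0,0],"hand":1},{"dp":[-0.012,-0.09,0],"rot":[0,0,0],"hand":1},{"dp":[-0.015,-0.12,0],"rot":[0,0,0],"hand":1},{"dp":[-0.017,-0.15,0],"rot":[0,0,0],"hand":1},{"dp":[-0.018,-0.18,0],"rot":[0,0,0],"hand":1}])

```text
time: 9.52
ee_pos: [508.4, -34.9, 171.5]
ee_rot: [0.962, -0.079, 0.26, 0.023]
ft_force: [-8.0, -8.5, 10.0]
opening: 16.7
gripper_force: 61.4
```

```bash
python3 -c "
from h import *
where()"
```

```text
theta 5.7 r 53.0 d -25.4 F flange frame [-0.7 -9.7 11.9] tq [-2.21  0.67 -1.28]
```

Emit:
send_rows(steps=[{"dp":[0,-0.03,0],"rot":[0,0,0],"hand":1},{"dp":[0,-0.06,0],"rot":[0,0,0],"hand":1},{"dp":[0,-0.09,0],"rot":[0,0,0],"hand":1},{"dp":[0,-0.12,0],"rot":[0,0,0],"hand":1},{"dp":[0,-0.15,0],"rot":[0,0,0],"hand":1},{"dp":[0,-0.18,0],"rot":[0,0,0],"hand":1}])

```text
time: 10.02
ee_pos: [509.2, -30.5, 171.5]
ee_rot: [0.962, -0.079, 0.26, 0.023]
ft_force: [-8.2, -9.5, 9.6]
opening: 17.1
gripper_force: 61.6
```

```bash
python3 -c "
from h import *
where()"
```

```text
theta 0.8 r 52.8 d -25.4 F flange frame [ -0.9 -10.7  11.6] tq [-2.24  0.8  -1.48]
```

Emit:
send_rows(steps=[{"dp":[0,-0.03,0],"rot":[0,0,0],"hand":1},{"dp":[0.002,-0.06,0],"rot":[0,0,0],"hand":1},{"dp":[0.004,-0.09,0],"rot":[0,0,0],"hand":1},{"dp":[0.007,-0.12,0],"rot":[0,0,0],"hand":1},{"dp":[0.01,-0.15,0],"rot":[0,0,0],"hand":1},{"dp":[0.014,-0.18,0],"rot":[0,0,0],"hand":1}])

```text
time: 10.52
ee_pos: [510.3, -25.5, 171.9]
ee_rot: [0.962, -0.079, 0.26, 0.023]
ft_force: [-10.1, -6.6, 11.8]
opening: 16.7
gripper_force: 61.7
```

```bash
python3 -c "
from h import *
where()"
```

```text
theta -4.8 r 52.4 d -25.1 F flange frame [-1.8 -8.1 14.7] tq [-1.82  0.78 -1.12]
```

Emit:
send_rows(steps=[{"dp":[-0.02,-0.03,0],"rot":[0,0,0],"hand":1},{"dp":[-0.04,-0.06,0],"rot":[0,0,0],"hand":1},{"dp":[-0.05,-0.09,0],"rot":[0,0,0],"hand":1},{"dp":[-0.05,-0.12,0],"rot":[0,0,0],"hand":1},{"dp":[-0.045,-0.15,0],"rot":[0,0,0],"hand":1},{"dp":[-0.04,-0.18,0],"rot":[0,0,0],"hand":1}])

```text
time: 11.02
ee_pos: [510.1, -21.8, 171.3]
ee_rot: [0.962, -0.079, 0.26, 0.024]
ft_force: [-8.3, -9.1, 11.4]
opening: 16.9
gripper_force: 63.7
```

```bash
python3 -c "
from h import *
where()"
```

```text
theta -8.5 r 53.9 d -25.3 F flange frame [ -0.1 -10.3  13.2] tq [-2.6   0.79 -1.57]
```

Emit:
send_rows(steps=[{"dp":[0.004,-0.03,0],"rot":[0,0,0],"hand":1},{"dp":[0.009,-0.06,0],"rot":[0,0,0],"hand":1},{"dp":[0.014,-0.09,0],"rot":[0,0,0],"hand":1},{"dp":[0.02,-0.12,0],"rot":[0,0,0],"hand":1},{"dp":[0.026,-0.15,0],"rot":[0,0,0],"hand":1},{"dp":[0.032,-0.18,0],"rot":[0,0,0],"hand":1}])

```text
time: 11.52
ee_pos: [511.5, -17.0, 171.5]
ee_rot: [0.962, -0.079, 0.26, 0.023]
ft_force: [-8.4, -7.4, 10.1]
opening: 17.0
gripper_force: 62.6
```

```bash
python3 -c "
from h import *
where()"
```

```text
theta -13.8 r 54.2 d -25.4 F flange frame [-1.1 -8.7 12.3] tq [-2.03  0.75 -1.25]
```

Emit:
send_rows(steps=[{"dp":[0.008,-0.03,0],"rot":[0,0,0],"hand":1},{"dp":[0.016,-0.06,0],"rot":[0,0,0],"hand":1},{"dp":[0.024,-0.09,0],"rot":[0,0,0],"hand":1},{"dp":[0.03,-0.11,0],"rot":[0,0,0],"hand":1},{"dp":[0.03,-0.11,0],"rot":[0,0,0],"hand":1}])

```text
time: 11.93
ee_pos: [512.1, -13.5, 170.3]
ee_rot: [0.963, -0.079, 0.258, 0.022]
ft_force: [-0.5, -2.4, -1.0]
opening: 16.8
gripper_force: 58.6
```

```bash
python3 - <<'E'
from h import *
where()
from rig import *
import cv2
t=camera("top");s=camera("scene");pickle.dump((t,s),open('k.pkl','wb'))
a=cv2.resize(t["image"][160:235,270:345,::-1],None,fx=5,fy=5,interpolation=cv2.INTER_CUBIC)
b=cv2.resize(s["image"][150:225,260:345,::-1],None,fx=5,fy=5,interpolation=cv2.INTER_CUBIC)
cv2.imwrite('pics/g6.png',np.hstack([a,b]))
E
```

```text
theta -17.2 r 55.7 d -26.5 F flange frame [-0.6 -2.5 -0.8] tq [-0.53  0.38 -0.34]
```

View pics/g6.png

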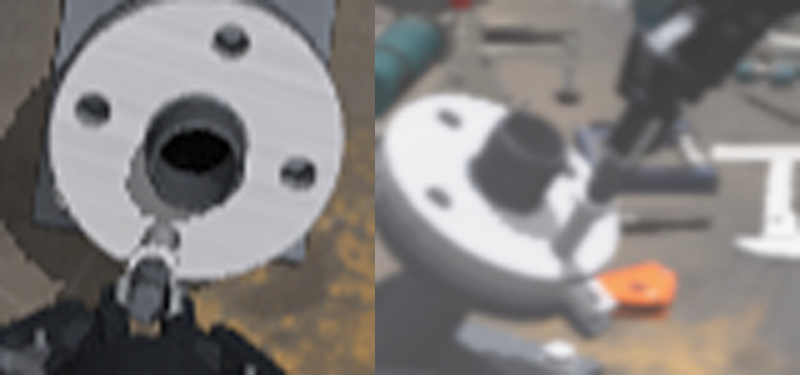

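The top crop shows the pin in the lug's hole at about (160,240). The force has vanished and the pin has sunk to d = -26.5, so the nose has found the lower hole. I'll push gently on.

Emit:
send_rows(steps=[{"dp":[0,0,0.06],"rot":[0,0,0],"hand":1},{"dp":[0,0,0.12],"rot":[0,0,0],"hand":1},{"dp":[0,0,0.18],"rot":[0,0,0],"hand":1},{"dp":[0,0,0.22],"rot":[0,0,0],"hand":1},{"dp":[0,0,0.22],"rot":[0,0,0],"hand":1}])

```text
time: 12.45
ee_pos: [514.6, -13.1, 164.2]
ee_rot: [0.963, -0.079, 0.258, 0.021]
ft_force: [0.4, -2.9, -1.9]
opening: 16.9
gripper_force: 58.8
```

```bash
python3 - <<'E'
from h import *
where()
t,s=pickle.load(open('k.pkl','rb'))
px=np.array([[297,172],[233,40],[93,108]])/5+[270,160]
def pts(p,n=-2):
    A=axes(p[2]);a=np.array([p[0],p[1],150])
    return np.array([a+A@np.array([-55*np.cos(p[3]+k*np.pi/2),-55*np.sin(p[3]+k*np.pi/2),n]) for k in(1,2,3)])
p=least_squares(lambda q:(proj(t,pts([q[0],q[1],PHI,q[2]]))-px).ravel(),[581.8,-41.6,-.2]);print(p.x,np.degrees(p.x[2]),p.fun.round(2))
E
```

```text
theta -17.7 r 56.9 d -33.0 F flange frame [-0.2 -2.8 -2.1] tq [-0.61  0.36 -0.35]
[ 5.82138350e+02 -4.18119159e+01 -1.50369601e-01] -8.615543528219765 [ 0.2   0.13 -0.27  0.06  0.07 -0.19]
```

```bash
python3 - <<'E'
from h import *
from rig import *
import cv2
where()
t=camera("top");s=camera("scene");pickle.dump((t,s),open('k2.pkl','wb'))
th=np.radians(-8.6);H=AX+A@np.array([-55*np.cos(th),-55*np.sin(th),0])
st=read_state();R=Ro.from_quat(st["ee_rot"]).as_matrix()
for n,c in(("top",t),("scene",s)):
    print(n,'hole px',proj(c,H),'tool axis px',proj(c,[st["ee_pos"]+k*R[:,2] for k in(0,15,50,60)]).round(1).tolist())
    P=[];
    for v in range(140,240):
        for u in range(255,350):
            o,d=ray(c,u,v);X=A.T@(o+d*c["z_map"][v,u]-AX)
            if 5<X[2]<60 and np.hypot(X[0],X[1])>32 and np.hypot(X[0],X[1])<95 and X[0]<-20:P.append(X)
    P=np.array(P)
    for z in range(5,60,6):
        Q=P[(P[:,2]>=z)&(P[:,2]<z+6)]
        if len(Q):print(z,len(Q),Q.mean(0).round(1),np.ptp(Q,0).round(0))
k=8
a=cv2.resize(t["image"][165:240,280:325,::-1],None,fx=k,fy=k,interpolation=cv2.INTER_CUBIC)
b=cv2.resize(s["image"][150:225,285:340,::-1],None,fx=k,fy=k,interpolation=cv2.INTER_CUBIC)
for im,c,o in((a,t,(280,165)),(b,s,(285,150))):
    q=((proj(c,H)[0]-o)*k+k/2).astype(int);cv2.circle(im,tuple(map(int,q)),4,(0,255,0),1)
cv2.imwrite('pics/g7.png',np.hstack([a,b]))
E
```

```text
theta -17.7 r 56.9 d -33.0 F flange frame [-0.2 -2.8 -2.1] tq [-0.61  0.36 -0.35]
top hole px [[302.19663656 207.53611541]] tool axis px [[298.3, 213.6], [298.5, 211.4], [298.8, 206.7], [298.9, 205.4]]
5 5 [-47.6  13.    7.5] [ 4. 11.  5.]
11 5 [-47.2  13.4  13.3] [ 4. 10.  5.]
17 1 [-45.7  12.5  21.5] [0. 0. 0.]
29 2 [-43.5  11.4  33.9] [ 3. 13.  1.]
35 24 [-46.8  15.9  38.3] [18. 23.  5.]
41 8 [-47.4  11.5  42.7] [13. 19.  6.]
47 7 [-47.2  14.3  49. ] [ 7. 17.  4.]
53 8 [-45.6  14.1  56.3] [ 6. 15.  6.]
scene hole px [[298.03397163 198.9910858 ]] tool axis px [[304.1, 188.2], [301.6, 191.9], [296.0, 200.4], [294.4, 202.7]]
5 9 [-55.1  21.    7.7] [21. 16.  5.]
11 12 [-55.7  18.6  13.8] [14. 13.  5.]
17 8 [-57.2  19.6  20.6] [12.  7.  4.]
23 9 [-55.7  21.   26.1] [13. 10.  4.]
29 5 [-58.6  23.7  33.8] [16. 16.  2.]
35 25 [-57.1  22.6  38.5] [21. 18.  5.]
41 11 [-54.3  22.1  44.2] [18.  7.  6.]
47 12 [-57.   22.   50.2] [18. 12.  5.]
53 11 [-57.5  23.5  56.1] [16.  9.  5.]
59 4 [-52.1  24.9  59.6] [11.  5.  1.]
```

View pics/g7.png

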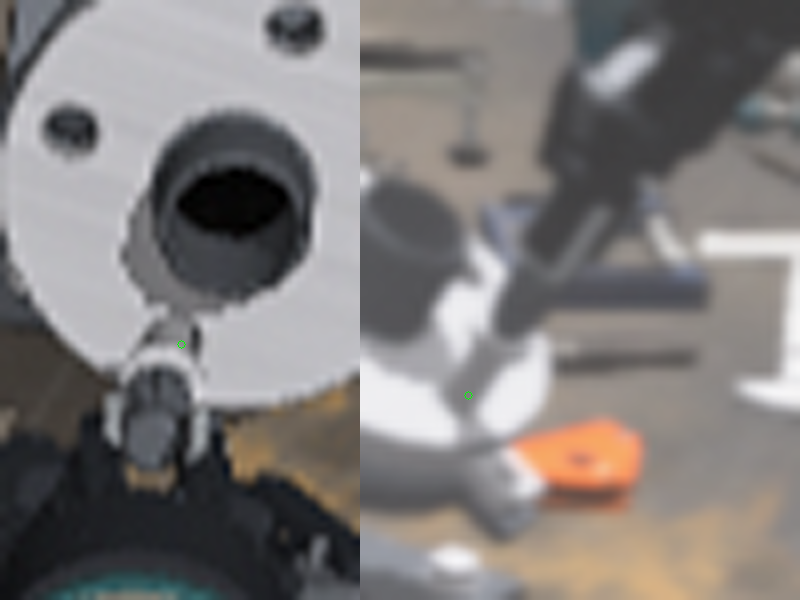

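The pin is through the loose flange and about 7 mm into the lower hole. The crop's shank entry at (180,330) and collar at (155,375) show that it leans about 7° sideways in the fingers, because its tip dragged during the sweep. I'll move the hand back to straighten it and watch the side force.

Emit:
send_rows(steps=[{"dp":[0,0.07,0],"rot":[0,0,0],"hand":1},{"dp":[-0.01,0.14,0],"rot":[0,0,0],"hand":1},{"dp":[-0.01,0.21,0],"rot":[0,0,0],"hand":1},{"dp":[-0.02,0.28,0],"rot":[0,0,0],"hand":1},{"dp":[-0.02,0.28,0],"rot":[0,0,0],"hand":1}])

```text
time: 12.97
ee_pos: [513.1, -19.8, 164.4]
ee_rot: [0.963, -0.079, 0.258, 0.021]
ft_force: [1.1, 2.3, -1.9]
opening: 16.8
gripper_force: 58.6
```

```bash
cat >> h.py <<'E'
def look():
    from rig import camera
    t=camera("top");s=camera("scene")
    for n,c in(("top",t),("scene",s)):
        P=[]
        for v in range(140,240):
            for u in range(255,350):
                o,d=ray(c,u,v);X=A.T@(o+d*c["z_map"][v,u]-AX)
                if 4<X[2]<60 and 32<np.hypot(X[0],X[1])<95 and X[0]<-20 and c["z_map"][v,u]>0:P.append(X)
        P=np.array(P)
        print(n,[(z,len(Q),Q[:,:2].mean(0).round(1).tolist()) for z in range(4,58,9) if len(Q:=P[(P[:,2]>=z)&(P[:,2]<z+9)])])
    return t,s
E
python3 -c "
from h import *
where();look()"
```

```text
theta -10.9 r 55.4 d -32.6 F flange frame [-0.3  2.5 -2. ] tq [0.68 0.16 0.36]
top [(4, 13, [-43.4, 17.8]), (13, 4, [-46.4, 9.9]), (31, 18, [-48.1, 9.1]), (40, 16, [-46.1, 8.3]), (49, 9, [-46.4, 9.7])]
scene [(4, 16, [-56.9, 13.4]), (13, 12, [-55.2, 15.2]), (22, 12, [-57.4, 14.9]), (31, 33, [-55.9, 15.1]), (40, 14, [-57.9, 16.2]), (49, 20, [-57.7, 17.0])]
```

Emit:
send_rows(steps=[{"dp":[0,0,0.06],"rot":[0,0,0],"hand":1},{"dp":[0,0,0.12],"rot":[0,0,0],"hand":1},{"dp":[0,0,0.18],"rot":[0,0,0],"hand":1},{"dp":[0,0,0.24],"rot":[0,0,0],"hand":1},{"dp":[0,0,0.24],"rot":[0,0,0],"hand":1}])

```text
time: 13.48
ee_pos: [516.2, -20.3, 159.0]
ee_rot: [0.963, -0.079, 0.258, 0.021]
ft_force: [0.9, 3.1, -0.6]
opening: 17.0
gripper_force: 58.7
```

```bash
python3 -c "
from h import *
where();look()"
```

```text
theta -10.9 r 55.4 d -38.8 F flange frame [ 0.   3.2 -0.7] tq [0.89 0.08 0.48]
top [(4, 9, [-39.7, 17.0]), (13, 1, [-44.9, 10.2]), (22, 2, [-42.1, 6.7]), (31, 31, [-47.2, 9.2]), (40, 8, [-45.6, 9.3]), (49, 10, [-46.1, 10.4])]
scene [(4, 14, [-56.8, 13.9]), (13, 14, [-55.1, 14.7]), (22, 12, [-58.4, 16.9]), (31, 29, [-56.5, 15.2]), (40, 19, [-56.7, 17.0]), (49, 18, [-57.3, 16.6])]
```

Emit:
send_rows(steps=[{"dp":[0,0,0.08],"rot":[0,0,0],"hand":1},{"dp":[0,0,0.16],"rot":[0,0,0],"hand":1},{"dp":[0,0,0.24],"rot":[0,0,0],"hand":1},{"dp":[0,0,0.32],"rot":[0,0,0],"hand":1},{"dp":[0,0,0.36],"rot":[0,0,0],"hand":1},{"dp":[0,0,0.36],"rot":[0,0,0],"hand":1}])

```text
time: 14.08
ee_pos: [520.7, -20.8, 151.2]
ee_rot: [0.963, -0.079, 0.258, 0.021]
ft_force: [0.8, 5.2, 0.4]
opening: 16.7
gripper_force: 58.8
```

```bash
python3 -c "
from h import *
where()"
```

```text
theta -11.1 r 55.4 d -47.8 F flange frame [0.2 5.2 0.4] tq [1.29 0.08 0.78]
```

Emit:
send_rows(steps=[{"dp":[0,-0.05,0.06],"rot":[0,0,0],"hand":1},{"dp":[0,-0.05,0.12],"rot":[0,0,0],"hand":1},{"dp":[0,-0.05,0.18],"rot":[0,0,0],"hand":1},{"dp":[0,-0.05,0.24],"rot":[0,0,0],"hand":1},{"dp":[0,-0.05,0.24],"rot":[0,0,0],"hand":1}])

```text
time: 14.5
ee_pos: [523.7, -20.4, 145.8]
ee_rot: [0.963, -0.079, 0.258, 0.021]
ft_force: [0.9, 3.3, -1.2]
opening: 16.9
gripper_force: 58.7
```

```bash
python3 -c "
from h import *
where()"
```

```text
theta -11.9 r 55.8 d -54.0 F flange frame [-0.3  3.4 -1.2] tq [0.98 0.05 0.56]
```

Emit:
send_rows(steps=[{"dp":[0,-0.02,0.06],"rot":[0,0,0],"hand":1},{"dp":[0,-0.02,0.12],"rot":[0,0,0],"hand":1},{"dp":[0,-0.02,0.18],"rot":[0,0,0],"hand":1},{"dp":[0,-0.02,0.24],"rot":[0,0,0],"hand":1},{"dp":[0,-0.02,0.3],"rot":[0,0,0],"hand":1},{"dp":[0,-0.02,0.3],"rot":[0,0,0],"hand":1}])

```text
time: 15.0
ee_pos: [527.5, -20.7, 139.6]
ee_rot: [0.963, -0.079, 0.258, 0.021]
ft_force: [0.4, 2.2, 0.3]
opening: 17.4
gripper_force: 58.9
```

```bash
python3 -c "
from h import *
where()"
```

```text
theta -12.3 r 55.6 d -61.3 F flange frame [0.2 2.3 0.2] tq [ 0.63 -0.02  0.33]
```

Emit:
send_rows(steps=[{"dp":[0,0,0.06],"rot":[0,0,0],"hand":1},{"dp":[0,0,0.12],"rot":[0,0,0],"hand":1},{"dp":[0,0,0.17],"rot":[0,0,0],"hand":1},{"dp":[0,0,0.22],"rot":[0,0,0],"hand":1},{"dp":[0,0,0.26],"rot":[0,0,0],"hand":1},{"dp":[0,0,0.3],"rot":[0,0,0],"hand":1},{"dp":[0,0,0.3],"rot":[0,0,0],"hand":1}])

```text
time: 15.58
ee_pos: [531.6, -21.1, 136.0]
ee_rot: [0.962, -0.079, 0.259, 0.021]
ft_force: [-18.8, 4.3, 19.6]
opening: 17.0
gripper_force: 61.7
```

```bash
python3 -c "
from h import *
where()"
```

```text
theta -13.0 r 54.0 d -66.5 F flange frame [-6.8  1.3 26.6] tq [0.71 1.38 0.27]
```

Emit:
send_rows(steps=[{"dp":[-0.02,0,-0.06],"rot":[0,0,0],"hand":1},{"dp":[-0.02,0,-0.06],"rot":[0,0,0],"hand":0.8},{"dp":[-0.02,0,-0.06],"rot":[0,0,0],"hand":0.4},{"dp":[-0.02,0,-0.06],"rot":[0,0,0],"hand":0.2},{"dp":[-0.02,0,-0.06],"rot":[0,0,0],"hand":0.2},{"dp":[-0.02,0,-0.06],"rot":[0,0,0],"hand":0.2}])

```text
time: 16.08
ee_pos: [529.7, -21.2, 133.6]
ee_rot: [0.963, -0.079, 0.257, 0.021]
ft_force: [0.5, 0.3, -0.8]
opening: 64.8
gripper_force: 0.0
```

Emit:
send_rows(steps=[{"dp":[0,0,-0.6],"rot":[0,0,0],"hand":0.2},{"dp":[0,0,-1.4],"rot":[0,0,0],"hand":0.2},{"dp":[0,0,-2.4],"rot":[0,0,0],"hand":0.2},{"dp":[0,0,-3.5],"rot":[0,0,0],"hand":0.2},{"dp":[0,0,-5],"rot":[0,0,0],"hand":0.2},{"dp":[0,0,-6],"rot":[0,0,0],"hand":0.2},{"dp":[0,0,-6],"rot":[0,0,0],"hand":0.2},{"dp":[0,0,-6],"rot":[0,0,0],"hand":0.2}])

```text
time: 16.75
ee_pos: [456.3, -8.9, 265.7]
ee_rot: [0.962, -0.079, 0.26, 0.021]
ft_force: [-0.5, -0.7, -0.5]
opening: 68.2
gripper_force: 0.0
```

```bash
python3 - <<'E'
from h import *
import h
where()
from rig import camera
import cv2
t=camera("top");s=camera("scene");pickle.dump((t,s),open('k3.pkl','wb'))
for n,c in(("top",t),("scene",s)):
    P=[]
    for v in range(140,240):
        for u in range(255,350):
            o,d=ray(c,u,v);X=A.T@(o+d*c["z_map"][v,u]-AX)
            if 2<X[2]<75 and 36<np.hypot(X[0],X[1])<80 and X[0]<-20 and abs(X[1])<35 and c["z_map"][v,u]>0:P.append(X)
    P=np.array(P);print(n,'maxz',np.sort(P[:,2])[-5:].round(1))
    Q=P[(P[:,2]>9)&(P[:,2]<54)]
    f=lambda p:np.hypot(Q[:,0]-p[0]-p[2]*(Q[:,2]-30),Q[:,1]-p[1]-p[3]*(Q[:,2]-30))-10
    r=least_squares(f,[-54,11,0,0],loss='soft_l1');print(len(Q),r.x.round(3),abs(r.fun).mean())
E
```

```text
theta -12.6 r 55.2 d 84.1 F flange frame [-0.6 -0.7 -0.2] tq [0.06 0.2  0.03]
top maxz [59.2 59.4 59.6 60.5 60.7]
51 [-5.516e+01  8.811e+00 -2.300e-02 -1.600e-02] 0.4796795140341226
scene maxz [57.6 58.  58.  58.5 59.5]
94 [-5.5666e+01  9.6340e+00 -1.0000e-02 -2.2000e-02] 1.0393822065950153
```

The pin stands home. Its top is about 59 mm above the face (34 + 24 = 58 mm expected), its axis is within about 1.5° of square, its angle is about -9.5°, and the gripper is clear.

```bash
python3 -c "
from rig import *
print(finish_job())"
```

```text
the job is handed in; nothing more can be done
None
```

The thicker pin is through both flanges with its collar down on the loose flange, released with the gripper clear. The lug stands about 9.5° from the fixed lug, and the job is handed in, though no verdict was returned.

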